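# Cycle the guard lid of a pump test rig and reset its interlock

### The job

Test the guard of the pump rig: with closed fingers press the red lever pad all the way down so that the clear guard lid stands fully open, hold it there for about a second, then let the lever rise slowly under your fingers until the lid is fully shut, without letting it slam. Once it is shut, press the green reset button on the white box fully in, let it come back out, and move clear. Only the lever and the button are touched: do not touch the lid itself, do not pick up or shift the white box, and leave the other things on the table where they are.

Things in the scene. Friction and masses are not known exactly. Their poses are not given: they have to be found in the camera images.
- rig: fixed pump test rig: aluminium base plate 310 x 270 x 12 mm with clear panes and blue posts up to 165 mm, a silver pump inside, a clear lid with a blue frame on top. Origin: centre of the plate's underside, on the table. Its -x side faces the robot roughly (turned up to 0.35 rad); the red lever sticks out on that side, beyond the plate's edge.
- pivot (a point): the lever's pivot axis, on the rig's -x side (120 mm from the origin), 90 mm above the table. The axis runs along the rig's y.
- pad (a point): centre of the top face of the red lever pad (50 mm along the lever x 64 x 10 mm), moving with the lever. Seen from the pivot: 130 mm along the lever, which points to the rig's -x, and 10 mm above it. At rest the lever slopes 0.35 rad up toward the pad (pad top 144 mm above the table), fully pressed 0.35 rad down (55 mm). Axes at rest as the rig's.
- lever (a joint): lever angle: 0 at rest, lid shut; 0.70 rad pressed to its stop, lid fully open (a rod turns the lid by the same angle). Only the lid's weight brings it back: 3 to 8 N on the pad holds it anywhere; let go, it slams in about a quarter second. Faster than 1 rad/s (130 mm/s at the pad) on the way down is a slam, even in the last few millimetres.
- hood: the guard lid: clear panel in a blue frame, 260 x 256 x 12 mm, hinged on the rig's -x side 175 mm above the table, directly above the lever's pivot; it opens upward by 0.70 rad, its far edge rising to about 350 mm. Origin on the hinge axis. Not to be touched.
- resetbox: loose white box, 75 mm (x) x 105 mm (y) x 45 mm high, 0.7 kg, standing to the left or right of the lever; a round black-collared green button on its top. Origin: centre of the underside.
- reset_top (a point): centre of the top face of the green reset button (32 mm across), which moves straight down when pressed.
- reset (a joint): travel of the reset button: 0 out, 0.006 m fully in (takes 5 N); springs back.
- oil: loose oil bottle, 56 mm across, 120 mm high, red cap, to the left or right of the lever, opposite the white box. Origin: centre of the underside.
- collar: loose brass collar, 48 mm across, 22 mm high, on the table beside the lever. Origin: centre of the underside.
- fitting: loose steel pipe fitting, 34 mm across, 36 mm high, on the table beside the lever. Origin: centre of the underside.
- wrench: loose wrench lying on the table at the left.
- driver: loose screwdriver with a yellow handle lying on the table at the right.
- grease: loose jar with a blue cap, 70 mm across, 70 mm high, at the left of the rig. Origin: centre of the underside.

How it is judged (in metres and radians):
On the way, in this order (a step that is already met when the one before it is completed fails the run):
1. the lever is pressed down to its stop, the lid fully open, and held for half a second (value of joint lever above 0.64 rad), for 0.5 s.
2. the lid is fully shut again (value of joint lever below 0.02 rad), for 0.2 s.
3. the green reset button is pressed fully in (value of joint reset above 0.0045 m), for 0.05 s.
At the end, for the whole second after the job is handed in: the lid is shut (lever within 0.02 rad of rest), the reset button is out again (within 1.5 mm), the white box stands upright within 20 mm of where it was, and every other loose thing is within 20 mm of where it was (value of joint lever below 0.02 rad and value of joint reset below 0.0015 m and height (world z) of resetbox below 0.005 m and angle between resetbox's own z axis and vertical below 0.1 rad and distance of each of resetbox, oil, collar, fitting, wrench, driver, grease from where it was at the start of the episode below 0.02 m and linear speed of resetbox below 0.02 m/s); the robot touches nothing.
It fails at once if the lid slams: it comes down faster than 1 rad/s (velocity of joint lever below -1 rad/s).
It fails at once if the robot touches the lid itself (contact force between any of the arm, the fingers and hood above 1 N).
It fails at once if the reset button is pressed while the lid is not shut (value of joint reset above 0.003 m and value of joint lever above 0.05 rad).
It fails at once if the white box is lifted, tipped or shifted by more than 20 mm (height (world z) of resetbox above 0.01 m or angle between resetbox's own z axis and vertical above 0.2 rad or distance of resetbox from where it was at the start of the episode above 0.02 m).
It fails at once if another loose thing is lifted or shifted by more than 20 mm (distance of any of oil, collar, fitting, wrench, driver, grease from where it was at the start of the episode above 0.02 m).
It also fails if it takes over 59 s, if anything falls off the work surface, if the arm or the gripper's body presses on something with over 40 N, if the wrist force passes 120 N, or if a joint passes its speed limit or range.

### The arm

A 6-joint arm with a two-finger parallel gripper is mounted at the origin on the work surface. World frame = base frame: x ahead of the robot, y to its left, z up, the work surface at z = 0. Lengths are in mm, angles in rad, forces in N, time in s.
With the tool pointing down it reaches from about 375 to 750 mm from the base axis. Payload 9 kg.
Tool frame: the origin (TCP) lies midway between the tips of the shut fingers; the grasp point (between the pads) lies 19 mm behind it; x points along the fingers, y is the direction in which the jaws open and shut, and the axes are right-handed (so a half turn about x gives the same grasp; the last joint's range is limited). The gripper opens to 85 mm and grips with 20 to 120 N. Pads are 22 mm wide; open, the fingers measure 114 mm over their backs; the gripper's body (76 mm by 85 mm) begins 54 mm behind the grasp point. The pads swing forward as they close: fully open they stand 13 mm farther back than shut.
Start: joints at [0.897, 0.104, 0.097, 1.564, 0, 1.353], TCP at [264.117, 538.775, 231.331] pointing down, gripper open.
Joint ranges: [-2.99, 2.99], [-0.84, 1.86], [-1.1, 1.16], [-1.84, 2.11], [-1.51, 1.56], [-3.14, 3.14]. Speed limits (rad/s): [2.22, 2.22, 2.57, 3.14, 3.14, 3.14].

### API

Orientations are given as a unit quaternion [x, y, z, w].
In Python, from cell import * gives the robot as it stands.
- The arm moves only by the tool drive_tool, never from a script. Its argument "series" is a list of rows, each a list of 7 numbers: the closure in counts, from 0 (fully open) to 255 (shut), then the shift along the world's x, y, z in mm, then the turn, a rotation vector about the world's x, y, z in degrees. In form: [[claw, tx, ty, tz, wx, wy, wz], ...]. A call has exactly 5 rows; each row shifts and turns the commanded pose from where the row before left it; what a row does not reach is not made up. A row lasts 1/8 s, in which the tool goes at most 62.5 mm and 10.7 degrees, less where a joint would pass 70% of its speed; a pose out of reach is approached as far as the arm can. A call is refused whole if a number of a shift passes 62.5 or a number of a turn 10.7, either way. A call with a gripper value outside its range is refused whole. The fingers move at their own pace and stop on an object; the grip force is fixed at half the most. Time passes only in rows, so rows that do not move let the fingers close, or fill a call up. It gives the time, the measured TCP pose, the force and the opening at its end, in the units of the state.
- observe(): the state, without advancing time (a new reading comes with each control period).
- get_image(name): name is "scene" or "top"; returns the picture (480x640x3 uint8, red, green, blue); there is no depth.
- camera_params(name): a dict with "intrinsics" (3x3 intrinsics, pixels), "extrinsics" (4x4, takes a point from world to camera coordinates). Camera axes: x right, y up, looking along -z (the intrinsics and any distortion apply to the point x, -y, -z); pixel columns grow to the right and rows downward; lengths in mm; the calibration is good to about 2 mm. A picture is of the moment at which its call begins. camera_params takes no time and is no camera call.
- close_job(): hands the job in, once; it reports no verdict.
The state is a dict: "time_s": time; "q": joint angles; "qvel": joint speeds; "joint_torque": joint torques, N m; "eef_pos": TCP position; "tool_rot": TCP orientation; "force": force on the tool from outside, world axes, zero at the start; "torque": the same for the moment, N m; "width": finger opening in mm.
Only numpy, scipy, OpenCV 4.12 (cv2) and the standard library are available. Lean on these libraries where they do the work, as an engineer would, in place of code of your own. Each camera call takes 0.05 s, during which the arm holds its last target.

## Working session

There is one attempt and no reset: what is moved stays moved. The work goes in short steps, Python scripts to look and compute and a tool call to move; the robot and the scene stay as the last step left them, time stands still between calls to the robot, and variables do not carry over. Pictures are saved under pics/ and viewed, and the job is handed in when it is done.

Besides the shell and the picture viewer there is one more tool, called as name(argument=value, ...) on one line, values as JSON. drive_tool: Moves the arm, as the interface text tells. Its arguments: {"type":"object","properties":{"series":{"type":"array","items":{"type":"array","items":{"type":"number"}}}},"required":["series"]}

```bash
mkdir -p pics; ls; python3 - <<'E'
from cell import *
import cv2
print(observe())
for n in("scene","top"):
    im=get_image(n); cv2.imwrite(f"pics/{n}0.png",im[:,:,::-1]); p=camera_params(n); print(n,p)
E
```

```text
pics
{'time_s': 0.0, 'q': array([ 8.97271791e-01,  1.04693625e-01,  9.64724623e-02,  1.56391188e+00,
       -3.54194394e-05,  1.35314175e+00]), 'qvel': array([ 0.00012259, -0.00156758, -0.00318009,  0.00048624,  0.00107493,
        0.00035507]), 'joint_torque': array([ 1.11570684e-03, -5.56927586e+01,  5.03650510e+01,  1.72477233e-02,
       -2.73569794e-04,  3.34711501e-05]), 'eef_pos': array([263.90677233, 538.46740981, 230.52741334]), 'tool_rot': array([ 0.15935048,  0.68900977, -0.16021418,  0.68862499]), 'force': array([ 1.18239598,  0.05285148, -0.22085857]), 'torque': array([-0.04977202, -0.02687055,  0.00794545]), 'width': 85.52224041497742}
scene {'intrinsics': array([[483.58847845,   0.        , 322.21486476],
       [  0.        , 483.58847845, 230.98162001],
       [  0.        ,   0.        ,   1.        ]]), 'extrinsics': array([[ 4.17234924e-01,  9.08670103e-01, -1.52860143e-02,
        -2.44553939e+02],
       [-7.61218410e-01,  3.58618767e-01,  5.40313901e-01,
         4.07334321e+02],
       [ 4.96448940e-01, -2.13801834e-01,  8.41324685e-01,
        -1.59850931e+03],
       [ 0.00000000e+00,  0.00000000e+00,  0.00000000e+00,
         1.00000000e+00]])}
top {'intrinsics': array([[492.47555083,   0.        , 317.66908411],
       [  0.        , 492.47555083, 237.85689877],
       [  0.        ,   0.        ,   1.        ]]), 'extrinsics': array([[ 1.72799796e-03, -9.99915969e-01,  1.28479128e-02,
        -1.41439538e+01],
       [ 9.80510434e-01,  4.21828371e-03,  1.96421726e-01,
        -6.43514049e+02],
       [-1.96459417e-01,  1.22580962e-02,  9.80435330e-01,
        -1.25052835e+03],
       [ 0.00000000e+00,  0.00000000e+00,  0.00000000e+00,
         1.00000000e+00]])}
```

View pics/scene0.png

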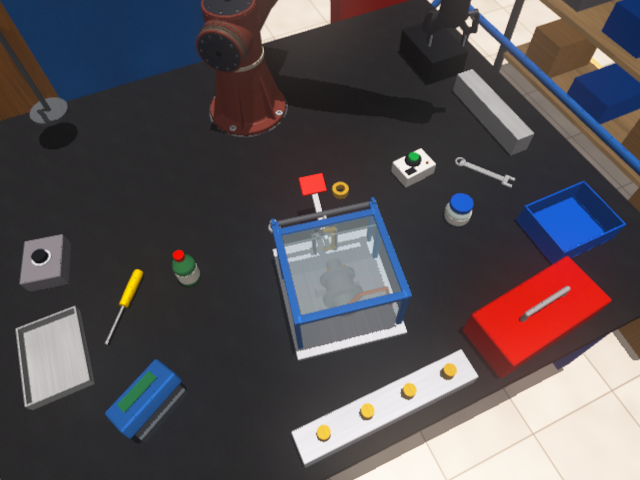

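View pics/top0.png

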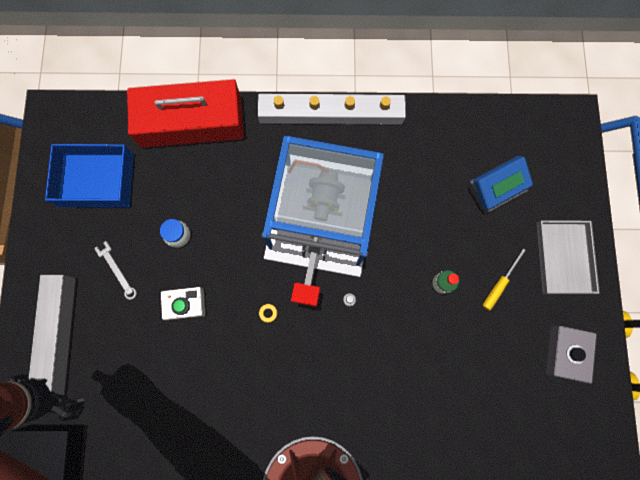

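The scene picture shows the red pad at about (313,184) and the green button at about (414,158). In the top picture they are at (306,295) and (180,306). The collar is at (268,313) and the fitting at (349,299) in the top view. Next I'll measure them.

```bash
cat > h.py <<'E'
import numpy as np, cv2
from cell import *
def ray(n,uv):
    p=camera_params(n);K=p["intrinsics"];E=p["extrinsics"];R=E[:3,:3];t=E[:3,3]
    d=np.linalg.inv(K)@[uv[0],uv[1],1]; d=np.array([d[0],-d[1],-d[2]])
    return -R.T@t, R.T@d/np.linalg.norm(d)
def onz(n,uv,z):
    o,d=ray(n,uv); return o+d*(z-o[2])/d[2]
def tri(a,b):
    o1,d1=ray("scene",a);o2,d2=ray("top",b)
    s=np.linalg.lstsq(np.c_[d1,-d2],o2-o1,rcond=None)[0]
    p,q=o1+d1*s[0],o2+d2*s[1]; return (p+q)/2,np.linalg.norm(p-q)
def blob(im,box,f):
    x0,y0,x1,y1=box; h=cv2.cvtColor(im[y0:y1,x0:x1],cv2.COLOR_RGB2HSV).astype(int)
    m=f(h[...,0],h[...,1],h[...,2]).astype(np.uint8)
    c=max(cv2.findContours(m,0,1)[0],key=cv2.contourArea)
    M=cv2.moments(c);r=cv2.minAreaRect(c)
    return np.array([M["m10"]/M["m00"]+x0,M["m01"]/M["m00"]+y0]),cv2.contourArea(c),cv2.boxPoints(r)+[x0,y0]
red=lambda h,s,v:((h<8)|(h>172))&(s>150)&(v>200)
green=lambda h,s,v:(h>45)&(h<80)&(s>120)&(v>60)
yel=lambda h,s,v:(h>15)&(h<35)&(s>120)&(v>80)
E
python3 - <<'E'
from h import *
S=cv2.imread("pics/scene0.png")[:,:,::-1].copy();T=cv2.imread("pics/top0.png")[:,:,::-1].copy()
for n,im,b in(("scene",S,(290,165,335,200)),("top",T,(285,275,325,310))):
    c,a,bx=blob(im,b,red);print("pad",n,c,a);print(bx.round(1).tolist());print(onz(n,c,144))
    print([onz(n,q,144).round(0).tolist() for q in bx])
    c2=blob(im,(395,145,435,170) if n=="scene" else (165,293,200,320),green);print("btn",c2[0],c2[1],onz(n,c2[0],55))
    if n=="scene": s=(c,c2[0])
    else: print(tri(s[0],c),tri(s[1],c2[0]))
for n,im,b in(("scene",S,(325,178,355,200)),("top",T,(255,300,282,325))):
    c=blob(im,b,yel)[0];print("collar",onz(n,c,22))
print("fit",onz("top",(349.5,299),36))
for n,im in(("s",S),("t",T)):
    b=(280,130,450,260) if n=="s" else (150,220,380,340)
    c=im[b[1]:b[3],b[0]:b[2]]; c=cv2.resize(c,None,fx=3.4,fy=3.4,interpolation=cv2.INTER_CUBIC);cv2.imwrite(f"pics/z{n}.png",c[:,:,::-1])
E
```

```text
pad scene [312.2013451  183.59983186] 396.5
[[298.4, 177.3], [322.3, 172.2], [326.1, 189.9], [302.2, 195.0]]
[487.01360786  19.68162268 144.        ]
[[453.0, -4.0, 144.0], [464.0, 59.0, 144.0], [521.0, 43.0, 144.0], [510.0, -18.0, 144.0]]
btn [412.97685185 156.59027778] 72.0 [455.97461696 350.00100105  55.        ]
pad top [304.85792995 293.60763479] 423.5
[[290.8, 300.3], [294.1, 282.2], [319.0, 286.7], [315.7, 304.8]]
[488.24643673  19.8987016  144.        ]
[[472.0, 54.0, 144.0], [516.0, 47.0, 144.0], [505.0, -15.0, 144.0], [461.0, -7.0, 144.0]]
btn [179.02252252 305.37987988] 111.0 [464.30267764 348.75080312  55.        ]
(array([488.04008182,  19.59707492, 145.27608385]), np.float64(0.601570660974545)) (array([463.31698043, 345.11769464,  65.19185931]), np.float64(1.919954549040024))
collar [450.94506155 118.02257762  22.        ]
collar [447.28929785 120.65341501  22.        ]
fit [483.45955192 -97.61652197  36.        ]
```

```bash
ls -la pics
```

```text
total 1508
drwxr-xr-x 2 agent agent   4096 Dec  6 07:16 .
drwxr-xr-x 3 agent agent   4096 Dec  6 07:16 ..
-rw-r--r-- 1 agent agent 354926 Dec  6 07:15 scene0.png
-rw-r--r-- 1 agent agent 549311 Dec  6 07:15 top0.png
-rw-r--r-- 1 agent agent 214251 Dec  6 07:16 zs.png
-rw-r--r-- 1 agent agent 407168 Dec  6 07:16 zt.png
```

View pics/zs.png

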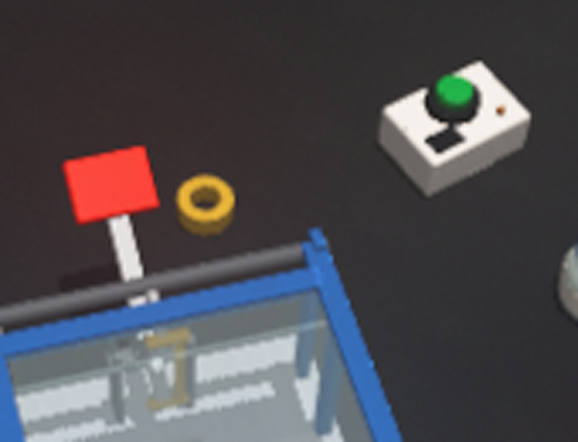

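View pics/zt.png

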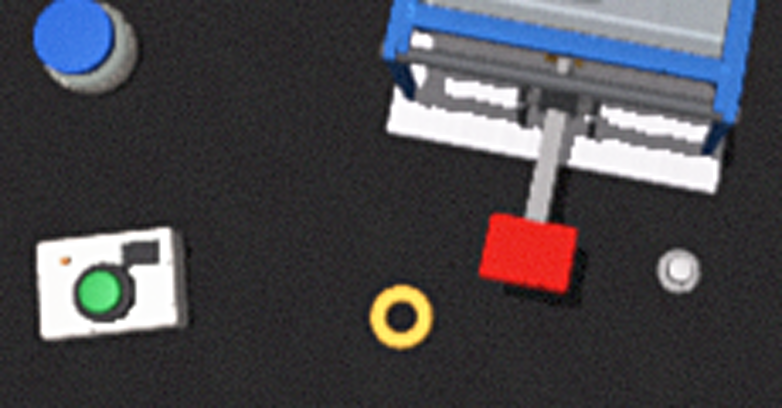

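drive_tool(series=[[255,22,-50,0,0,0,0],[255,22,-50,0,0,0,0],[255,22,-50,0,0,0,0],[255,22,-50,0,0,0,0],[255,22,-50,0,0,0,0]])

```text
time_s: 0.72
eef_pos: [374.4, 287.1, 231.0]
tool_rot: [0.16, 0.689, -0.16, 0.689]
force: [1.0, 1.5, 0.4]
width: 0.2
```

drive_tool(series=[[255,22,-50,0,0,0,0],[255,22,-50,0,0,0,0],[255,22,-50,0,0,0,0],[255,22,-50,0,0,0,0],[255,22,-50,0,0,0,0]])

```text
time_s: 1.35
eef_pos: [484.5, 37.0, 231.1]
tool_rot: [0.16, 0.689, -0.16, 0.689]
force: [0.9, 0.6, -0.5]
width: -0.1
```

```bash
python3 - <<'E'
from h import *
from scipy.spatial.transform import Rotation as R
o=observe();print(o["time_s"],o["eef_pos"],o["q"],o["force"],o["width"]);print(R.from_quat(o["tool_rot"]).as_matrix().round(2))
a0=.35;f=lambda a:(-(130*np.cos(a)-10*np.sin(a)),90+130*np.sin(a)+10*np.cos(a))
for a in np.arange(.35,-.4,-.1):
  r,z=f(a); print(round(a,2), np.round([r-f(.35)[0], z],1))
E
```

```text
1.35 [484.46212106  37.00481735 231.1376745 ] [-1.93898233e-01 -2.45354821e-01 -2.37480414e-01  1.57864899e+00
  1.98513176e-04  2.62045984e-01] [ 0.87137945  0.56112333 -0.45014758] -0.12298715778097158
[[ 0.    0.44  0.9 ]
 [ 0.    0.9  -0.44]
 [-1.    0.   -0.  ]]
0.35 [  0. 144.]
0.25 [ -4.8 131.9]
0.15 [ -8.4 119.3]
0.05 [-10.6 106.5]
-0.05 [-11.6  93.5]
-0.15 [-11.3  80.5]
-0.25 [-9.7 67.5]
-0.35 [-6.9 54.8]
```

drive_tool(series=[[255,2,-9,-30,0,0,8],[255,2,-8,-25,0,0,8],[255,0,0,-10,0,0,0],[255,0,0,-8,0,0,0],[255,0,0,-4,0,0,0]])

```text
time_s: 1.98
eef_pos: [488.3, 22.2, 154.6]
tool_rot: [0.063, 0.704, -0.063, 0.705]
force: [0.4, -0.3, -0.2]
width: 0.0
```

```bash
python3 - <<'E'
from h import *
o=observe();print(o["time_s"],o["eef_pos"],o["force"])
S=get_image("scene");c=S[140:240,260:380];cv2.imwrite("pics/p1.png",cv2.resize(c,None,fx=5,fy=5)[:,:,::-1])
E
```

```text
1.975 [488.26013643  22.15045036 154.58807007] [ 0.42274599 -0.31993014 -0.21485371]
```

View pics/p1.png

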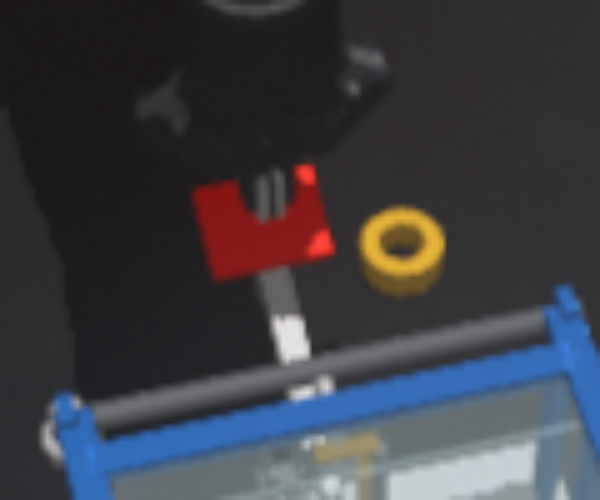

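drive_tool(series=[[255,0,0,-6,0,0,0],[255,0,0,-5,0,0,0],[255,-1,0,-6,0,0,0],[255,-2,0,-6,0,0,0],[255,-2,1,-6,0,0,0]])

```text
time_s: 2.65
eef_pos: [483.3, 22.6, 125.1]
tool_rot: [0.062, 0.704, -0.062, 0.705]
force: [1.3, -1.9, 3.3]
width: -0.2
```

drive_tool(series=[[255,-1,0,-8,0,0,0],[255,-1,0,-8,0,0,0],[255,-1,0,-8,0,0,0],[255,0,0,-8,0,0,0],[255,0,0,-8,0,0,0]])

```text
time_s: 3.28
eef_pos: [479.9, 22.8, 84.6]
tool_rot: [0.062, 0.705, -0.062, 0.704]
force: [-2.5, 2.0, 2.5]
width: 0.1
```

drive_tool(series=[[255,0,0,-6,0,0,0],[255,1,0,-5,0,0,0],[255,1,0,-5,0,0,0],[255,1,0,-4,0,0,0],[255,1,0,-3,0,0,0]])

```text
time_s: 3.9
eef_pos: [484.1, 22.7, 62.0]
tool_rot: [0.062, 0.704, -0.062, 0.704]
force: [-3.6, -0.4, 1.4]
width: -0.1
```

drive_tool(series=[[255,0,0,-1,0,0,0],[255,0,0,-1,0,0,0],[255,0,0,-1,0,0,0],[255,0,0,0,0,0,0],[255,0,0,0,0,0,0]])

```text
time_s: 4.53
eef_pos: [484.5, 22.7, 59.6]
tool_rot: [0.062, 0.704, -0.062, 0.705]
force: [0.3, -1.8, 2.2]
width: -0.0
```

```bash
python3 - <<'E'
from h import *
o=observe();print(o["time_s"],o["eef_pos"],o["force"])
S=get_image("scene");cv2.imwrite("pics/p2.png",cv2.resize(S[120:360,200:460],None,fx=2.3,fy=2.3)[:,:,::-1])
E
```

```text
4.525 [484.53370848  22.67035804  59.61310741] [ 0.27346741 -1.83183727  2.18254755]
```

View pics/p2.png

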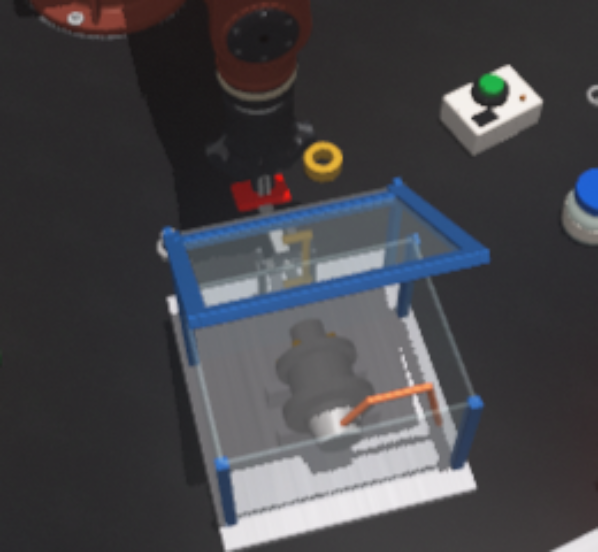

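The lid is wide open and the pad is down under the fingers. The force hasn't risen at the stop yet, so I'll press on in small steps.

drive_tool(series=[[255,0,0,-1,0,0,0],[255,0,0,-1,0,0,0],[255,0,0,-1,0,0,0],[255,0,0,0,0,0,0],[255,0,0,0,0,0,0]])

```text
time_s: 5.2
eef_pos: [484.8, 22.7, 58.3]
tool_rot: [0.062, 0.704, -0.062, 0.705]
force: [-6.2, -0.4, 20.4]
width: -0.2
```

drive_tool(series=[[255,0,0,0,0,0,0],[255,0,0,0,0,0,0],[255,0,0,0,0,0,0],[255,0,0,0,0,0,0],[255,0,0,0,0,0,0]])

```text
time_s: 5.82
eef_pos: [484.9, 22.7, 58.3]
tool_rot: [0.062, 0.704, -0.062, 0.705]
force: [-5.6, -0.4, 20.0]
width: -0.1
```

drive_tool(series=[[255,0,0,0,0,0,0],[255,0,0,0,0,0,0],[255,0,0,0,0,0,0],[255,0,0,1,0,0,0],[255,0,0,1,0,0,0]])

```text
time_s: 6.45
eef_pos: [484.5, 22.7, 58.9]
tool_rot: [0.062, 0.704, -0.062, 0.705]
force: [1.4, -0.4, 3.9]
width: -0.2
```

drive_tool(series=[[255,0,0,2,0,0,0],[255,0,0,3,0,0,0],[255,-1,0,4,0,0,0],[255,0,0,4,0,0,0],[255,-1,0,4,0,0,0]])

```text
time_s: 7.08
eef_pos: [481.9, 23.0, 75.5]
tool_rot: [0.063, 0.704, -0.062, 0.704]
force: [-0.7, 2.8, 2.0]
width: -0.3
```

drive_tool(series=[[255,-1,0,4,0,0,0],[255,0,0,4,0,0,0],[255,0,0,4,0,0,0],[255,0,0,4,0,0,0],[255,0,0,4,0,0,0]])

```text
time_s: 7.7
eef_pos: [481.2, 22.8, 95.6]
tool_rot: [0.062, 0.704, -0.062, 0.704]
force: [-1.5, 3.1, 2.5]
width: 0.0
```

drive_tool(series=[[255,0,0,4,0,0,0],[255,0,0,4,0,0,0],[255,1,0,4,0,0,0],[255,1,0,4,0,0,0],[255,1,0,4,0,0,0]])

```text
time_s: 8.32
eef_pos: [483.9, 22.6, 115.5]
tool_rot: [0.062, 0.705, -0.063, 0.704]
force: [-2.3, -1.5, 1.9]
width: 0.1
```

drive_tool(series=[[255,1,0,4,0,0,0],[255,1,0,4,0,0,0],[255,1,0,4,0,0,0],[255,1,0,3,0,0,0],[255,1,0,3,0,0,0]])

```text
time_s: 8.95
eef_pos: [489.4, 22.7, 133.6]
tool_rot: [0.062, 0.704, -0.062, 0.705]
force: [0.1, -3.3, 1.9]
width: -0.1
```

```bash
python3 - <<'E'
from h import *
o=observe();print(o["time_s"],o["eef_pos"],o["force"])
S=get_image("scene");cv2.imwrite("pics/p3.png",cv2.resize(S[120:360,200:460],None,fx=2.3,fy=2.3)[:,:,::-1])
E
```

```text
8.95 [489.41653596  22.66354038 133.61735393] [ 0.07236186 -3.27552742  1.88237916]
```

View pics/p3.png

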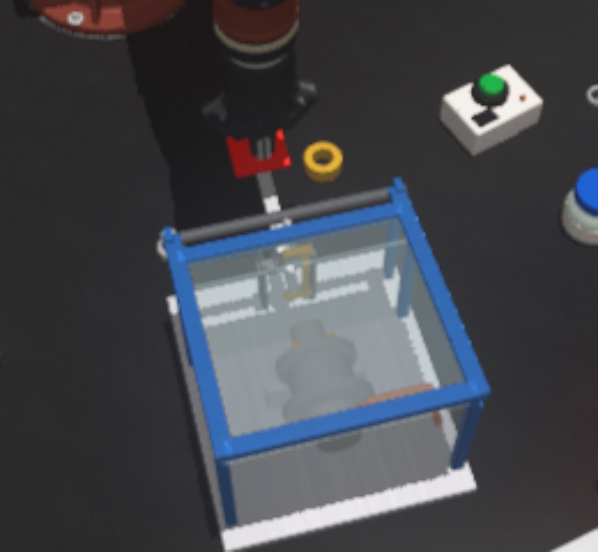

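The lid is nearly shut and the fingers are still on the pad. I'll keep letting it rise, more slowly.

drive_tool(series=[[255,0,0,2,0,0,0],[255,0,0,2,0,0,0],[255,0,0,2,0,0,0],[255,0,0,2,0,0,0],[255,0,0,2,0,0,0]])

```text
time_s: 9.62
eef_pos: [489.1, 22.9, 143.4]
tool_rot: [0.062, 0.704, -0.062, 0.704]
force: [2.1, -0.1, 2.3]
width: 0.0
```

drive_tool(series=[[255,0,0,2,0,0,0],[255,0,0,2,0,0,0],[255,0,0,2,0,0,0],[255,0,0,2,0,0,0],[255,0,0,2,0,0,0]])

```text
time_s: 10.25
eef_pos: [488.9, 22.8, 153.3]
tool_rot: [0.062, 0.705, -0.062, 0.704]
force: [-0.5, 0.6, -0.2]
width: 0.1
```

drive_tool(series=[[255,0,0,2,0,0,0],[255,0,0,2,0,0,0],[255,0,0,5,0,0,0],[255,0,0,10,0,0,0],[255,0,0,15,0,0,0]])

```text
time_s: 10.88
eef_pos: [489.0, 22.8, 188.1]
tool_rot: [0.062, 0.704, -0.062, 0.704]
force: [-0.4, -0.6, -0.3]
width: -0.5
```

```bash
python3 - <<'E'
from h import *
o=observe();print(o["time_s"],o["eef_pos"],o["force"])
S=get_image("scene");T=get_image("top")
cv2.imwrite("pics/p4.png",cv2.resize(S[120:360,200:460],None,fx=2.3,fy=2.3)[:,:,::-1])
c,a,b=blob(T,(165,293,200,320),green)
c2,a2,b2=blob(S,(395,145,435,170),green)
print(c,a,c2,a2,tri(c2,c),onz("scene",c2,62),onz("top",c,62))
E
```

```text
10.875 [488.97615486  22.80065683 188.14778908] [-0.3903636  -0.57652143 -0.25166111]
[179.02272727 305.43181818] 110.0 [412.97685185 156.59027778] 72.0 (array([463.20365848, 345.17744156,  65.03784302]), np.float64(1.8640931396365517)) [460.89749012 345.95858799  62.        ] [463.74298776 346.88242285  62.        ]
```

View pics/p4.png

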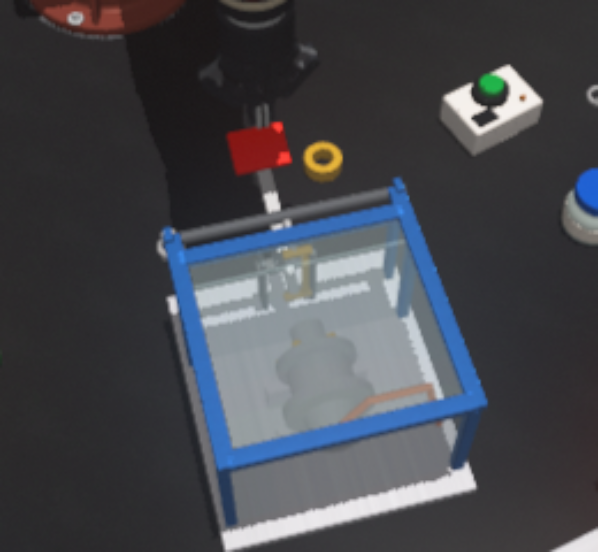

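The lid is shut and the pad is back at rest with nothing touching it. Now I'll move to the button at about (463, 345.5, 64).

drive_tool(series=[[255,-2,45,0,0,0,0],[255,-5,55,0,0,0,0],[255,-5,55,0,0,0,0],[255,-5,55,0,0,0,0],[255,-5,55,0,0,0,0]])

```text
time_s: 11.6
eef_pos: [466.9, 289.6, 187.5]
tool_rot: [0.062, 0.704, -0.062, 0.705]
force: [0.9, -1.2, 0.7]
width: -0.7
```

drive_tool(series=[[255,-4,40,-10,0,0,0],[255,0,17,-30,0,0,0],[255,0,0,-30,0,0,0],[255,0,0,-20,0,0,0],[255,0,0,-10,0,0,0]])

```text
time_s: 12.22
eef_pos: [462.8, 344.4, 86.3]
tool_rot: [0.062, 0.705, -0.063, 0.704]
force: [0.4, 0.0, 0.2]
width: -0.1
```

```bash
python3 - <<'E'
from h import *
o=observe();print(o["time_s"],o["eef_pos"],o["force"])
S=get_image("scene");T=get_image("top")
a=cv2.resize(S[120:200,370:450],None,fx=5,fy=5);b=cv2.resize(T[265:345,140:220],None,fx=5,fy=5)
cv2.imwrite("pics/p5.png",np.hstack([a,b])[:,:,::-1])
E
```

```text
12.225 [462.80463064 344.38900498  86.32450961] [0.38945445 0.03695478 0.15229717]
```

View pics/p5.png

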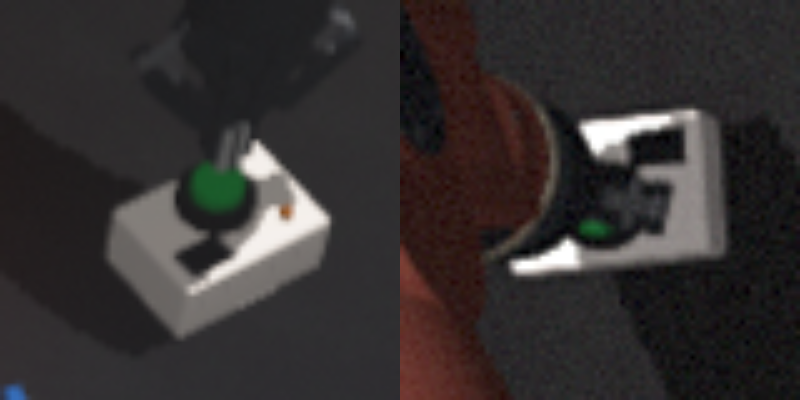

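```bash
python3 - <<'E'
from h import *
def proj(n,P):
    p=camera_params(n);E=p["extrinsics"];c=E[:3,:3]@np.array(P)+E[:3,3];u=p["intrinsics"]@[c[0],-c[1],-c[2]];return u[:2]/u[2]
for n in("scene","top"):
    for P in ([462.8,344.4,86.3],[462.8,344.4,100],[463,345.3,65],[463,345.3,55]): print(n,P,proj(n,P).round(1))
    print(np.round(ray(n,(300,200))[0]))
E
```

```text
scene [462.8, 344.4, 86.3] [414.1 151.5]
scene [462.8, 344.4, 100] [414.8 148.2]
scene [463, 345.3, 65] [413.3 156.5]
scene [463, 345.3, 55] [412.8 158.8]
[1206. -266. 1121.]
top [462.8, 344.4, 86.3] [177.5 305.2]
top [462.8, 344.4, 100] [176.  304.9]
top [463, 345.3, 65] [179.3 305.7]
top [463, 345.3, 55] [180.3 305.9]
[ 385.    4. 1353.]
```

drive_tool(series=[[255,0,0,-8,0,0,0],[255,0,0,-6,0,0,0],[255,0,0,-3,0,0,0],[255,0,0,-2,0,0,0],[255,0,0,-2,0,0,0]])

```text
time_s: 12.95
eef_pos: [463.2, 344.8, 66.5]
tool_rot: [0.062, 0.704, -0.062, 0.704]
force: [-0.9, -0.1, 2.2]
width: -0.5
```

drive_tool(series=[[255,0,0,-1,0,0,0],[255,0,0,-1,0,0,0],[255,0,0,-1,0,0,0],[255,0,0,-1,0,0,0],[255,0,0,0,0,0,0]])

```text
time_s: 13.58
eef_pos: [463.2, 344.8, 62.5]
tool_rot: [0.062, 0.704, -0.062, 0.704]
force: [-0.8, 0.0, 3.8]
width: -0.4
```

drive_tool(series=[[255,0,0,-1,0,0,0],[255,0,0,-1,0,0,0],[255,0,0,-1,0,0,0],[255,0,0,0,0,0,0],[255,0,0,0,0,0,0]])

```text
time_s: 14.2
eef_pos: [463.3, 344.9, 60.9]
tool_rot: [0.062, 0.704, -0.062, 0.705]
force: [-5.7, -4.0, 16.7]
width: -0.2
```

The button hit its stop: 16.7 N at z = 60.9, about 6 mm below first contact. I'll release it and retreat.

drive_tool(series=[[255,0,0,0,0,0,0],[255,0,0,2,0,0,0],[255,0,0,3,0,0,0],[255,0,0,6,0,0,0],[255,0,0,20,0,0,0]])

```text
time_s: 14.82
eef_pos: [462.1, 344.3, 89.7]
tool_rot: [0.062, 0.705, -0.063, 0.703]
force: [-0.2, -0.2, -0.1]
width: 0.1
```

drive_tool(series=[[255,0,0,35,0,0,0],[255,-10,20,45,0,0,0],[255,-20,40,20,0,0,0],[255,-20,40,0,0,0,0],[255,-20,40,0,0,0,0]])

```text
time_s: 15.45
eef_pos: [392.6, 486.1, 192.0]
tool_rot: [0.063, 0.704, -0.062, 0.705]
force: [1.2, -0.4, -0.2]
width: -0.1
```

drive_tool(series=[[255,-20,30,0,0,0,0],[255,-20,20,0,0,0,0],[255,0,0,0,0,0,0],[255,0,0,0,0,0,0],[255,0,0,0,0,0,0]])

```text
time_s: 16.08
eef_pos: [353.9, 534.1, 190.7]
tool_rot: [0.063, 0.704, -0.063, 0.704]
force: [-0.9, 0.8, -0.2]
width: 0.3
```

```bash
python3 - <<'E'
from h import *
o=observe();print(o["time_s"],o["eef_pos"],o["force"])
S=get_image("scene");T=get_image("top")
cv2.imwrite("pics/s6.png",S[:,:,::-1]);cv2.imwrite("pics/t6.png",T[:,:,::-1])
for f in (lambda:blob(T,(165,293,200,320),green)[:2],lambda:blob(S,(395,145,435,170),green)[:2],lambda:blob(S,(290,165,335,200),red)[:2],lambda:blob(T,(285,275,325,310),red)[:2],lambda:blob(T,(255,300,282,325),yel)[0]):
    print(f())
D=cv2.absdiff(T,cv2.cvtColor(cv2.imread("pics/top0.png"),4)).max(2);n,l,s,c=cv2.connectedComponentsWithStats((D>60).astype(np.uint8));print(s[s[:,4]>8][1:])
E
```

```text
16.075 [353.86314045 534.11993067 190.65509679] [-0.92936928  0.78518604 -0.16568313]
(array([179.02272727, 305.43181818]), 110.0)
(array([412.97685185, 156.59027778]), 72.0)
(array([312.2013451 , 183.59983186]), 396.5)
(array([304.85792995, 293.60763479]), 423.5)
[267.64627151 312.76354366]
[[  29  331   29   44  969]
 [  25  378   27   26  493]
 [  28  398    2    9   10]
 [   0  406   83   74 3253]
 [  45  426    5    5    9]
 [ 335  443    7    6   17]
 [ 320  444   12   11   46]
 [ 342  449    7    5   13]
 [  69  451   27   29   57]
 [ 265  465   16   15  104]]
```

View pics/s6.png

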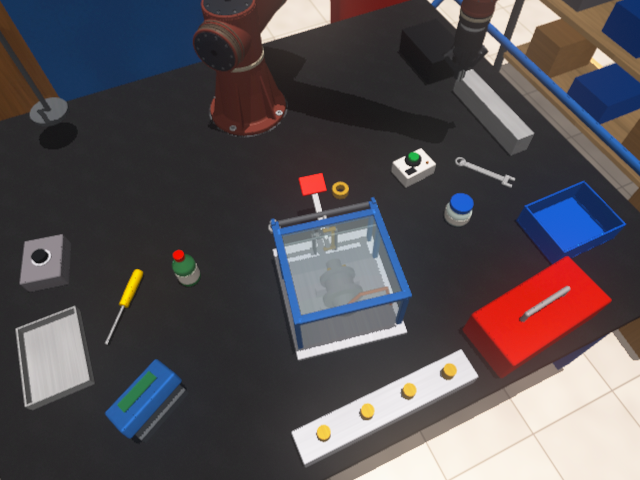

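View pics/t6.png

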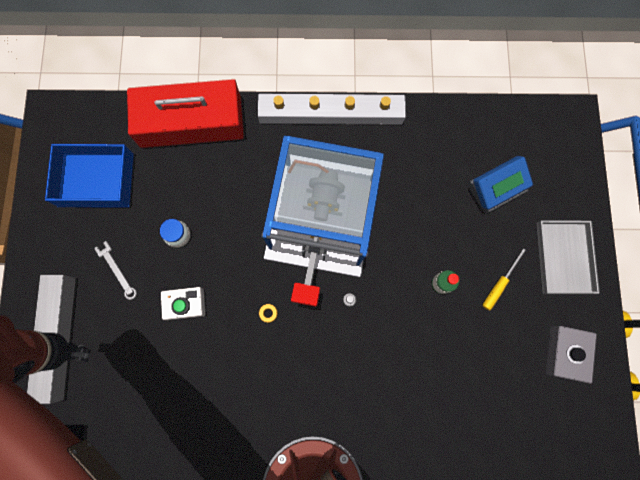

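Both pictures match the start pictures. The pad is at (312,184) in the scene view and the button at (179,305) in the top view, both unchanged. Only the arm and its shadow differ, and the gripper is clear of everything.

```bash
python3 -c "
from cell import *
print(close_job())"
```

```text
the job is handed in; nothing more can be done
None
```

I finished the guard test and handed the job in; no verdict is reported.

- **Lever:** I pressed it with closed fingers until it met its stop, at about 20 N. I held it there for about a second, with the lid seen wide open. I then let it rise under the fingers at 16–32 mm/s at the pad, well below the 130 mm/s slam limit, until the lid was shut.
- **Reset button:** I pressed it until it met its stop at 16.7 N, about 6 mm below first contact. I then released it and moved clear.

**Last checks:** The pad, button and brass collar are at the same pixels as at the start. In the top view only the arm and its shadow differ from the start picture. The force at the tool is about zero, and the clock was about 16 s of the 59 s allowed.

**Small disagreements:**
- The two views put the button's height at about 65 mm, while first contact came at about 67 mm.
- In one view the fingertips looked about 4 mm off the button's centre. That is well inside its 16 mm radius.
- I did not measure the lever angle and button travel directly; I inferred them from the force at the stops and from the pictures.

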